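# Set out the thick mandrel on the forming stand

### The job

Three round wooden mandrels lie loose in the open notches of the three-place rack. Lift the thickest one out with the gripper and lay it, without dropping it, in the notches of the empty forming stand, so that it rests centred along the stand in both notches and you can let go of it. Leave the two thinner mandrels lying in their places in the rack.

Things in the scene. Friction and masses are not known exactly. Their poses are not given: they have to be found in the camera images.
- mandrel_thick: Thickest of three plain light wooden rods, the one to move: 32 mm diameter, 150 mm long, about 85 g. Origin at mid-length on the centre line; x along the rod, y and z turn as it rolls. Starts level in any one place of the brown three-place rack, centre line 52.5 mm above the bench. Grip it across its middle from above: 86 mm of it are free between the rack's boards, whose tops are 44 mm high.
- mandrel_medium: Medium rod, stays in the rack: 22 mm diameter, 150 mm long, axes as for the thick one and parallel to it, centre line 46.7 mm above the bench. The rack: 250 mm wide, 130 mm deep, base 10 mm thick, places 80 mm apart; two 14 mm boards, 100 mm apart, carry the rods in V notches 36 mm wide, 10 mm deep, walls rising 30 degrees. Rods may lie 8 mm off its middle lengthwise.
- mandrel_thin: Thin rod, stays in the rack: 15 mm diameter, 150 mm long, axes as for the thick one and parallel to it, centre line 42.7 mm above the bench. At the start the rods and the rack's depth run within 20 degrees of world x.
- forming_stand: Dark wooden one-place cradle, fixed. Origin: centre of its underside, on the bench; x along the place (within 20 degrees of world x), z up. Base 140 (x) by 90 by 10 mm; two boards 70 wide, 14 thick, 60 mm high at x = -50 and +50 mm, each with a V notch at y = 0, 36 wide, 10 deep, walls rising 30 degrees. The thick rod rests with its centre line 68.5 mm above the origin.

How it is judged (in metres and radians):
On the way, in this order (a step that is already met when the one before it is completed fails the run):
1. the thick mandrel is held by the fingers, lifted clear of the rack (its centre more than 75 mm above the bench) (height (world z) of mandrel_thick above 0.075 m and contact force between the fingers and mandrel_thick above 0.5 N), for 0.1 s.
2. the thick mandrel, still held by the fingers, is lowered over the stand's notches to within 12 mm of its resting height (within 20 mm along the stand, 10 mm across it, 10 degrees) (x of mandrel_thick in the frame of forming_stand between -0.02 and 0.02 m and y of mandrel_thick in the frame of forming_stand between -0.01 and 0.01 m and z of mandrel_thick in the frame of forming_stand between 0.0625 and 0.0805 m and angle between the x axis of mandrel_thick and the x axis of forming_stand, either way round below 0.175 rad and contact force between the fingers and mandrel_thick above 0.5 N), for 0.05 s.
At the end, for the whole second after the job is handed in: The thick mandrel rests in both notches of the stand: within 20 mm of its middle lengthwise, 10 mm across, 6 mm of the seated height (68.5 mm above the stand's origin) and 10 degrees of its x axis, either end first. The other two lie within 20 mm of where they started (x of mandrel_thick in the frame of forming_stand between -0.02 and 0.02 m and y of mandrel_thick in the frame of forming_stand between -0.01 and 0.01 m and z of mandrel_thick in the frame of forming_stand between 0.0625 and 0.0745 m and angle between the x axis of mandrel_thick and the x axis of forming_stand, either way round below 0.175 rad and linear speed of mandrel_thick below 0.02 m/s and angular speed of mandrel_thick below 0.3 rad/s and distance of each of mandrel_medium, mandrel_thin from where it was at the start of the episode below 0.02 m); the robot touches nothing.
It fails at once if the medium or the thin mandrel is moved more than 20 mm from its place in the rack (distance of any of mandrel_medium, mandrel_thin from where it was at the start of the episode above 0.02 m).
It also fails if it takes over 35 s, if anything falls off the work surface, if the arm or the gripper's body presses on something with over 40 N, if the wrist force passes 120 N, or if a joint passes its speed limit or range.

### The arm

A 6-joint arm with a two-finger parallel gripper is mounted at the origin on a cart in front of the work surface, level with it; the furniture and walls round the work are solid. World frame = base frame: x ahead of the robot, y to its left, z up, the work surface at z = 0. Lengths are in m, angles in degrees, forces in N, time in s.
With the tool pointing down it reaches from about 0.25 to 0.725 m from the base axis. Payload 9.7 kg.
Tool frame: the origin (TCP) lies at the very end of the fingers, on their centre line; the grasp point (between the pads) lies 19 mm behind it (bot.pinch_z is the distance from the TCP to the grasp point, in m); x points along the fingers, z is the direction in which the jaws open and shut, and the axes are right-handed (so a half turn about x gives the same grasp; the last joint's range is limited). The gripper opens to 85 mm and grips with 20 to 120 N. Pads are 22 mm wide; open, the fingers measure 114 mm over their backs; the gripper's body (76 mm by 85 mm) begins 54 mm behind the grasp point. The pads swing forward as they close: fully open they stand 13 mm farther back than shut.
Start: joints at [-76.662, 4.979, 10.078, 95.1, 0, 90], TCP at [0.127, -0.535, 0.231] pointing down, gripper open.
Joint ranges: [-179.16, 179.16], [-48.56, 103.87], [-65.8, 70.77], [-126.05, 130.52], [-82.76, 87.17], [-180, 180]. Speed limits (degrees/s): [127.2, 127.2, 147.25, 180, 180, 180].

### API

Orientations are given as [roll, pitch, yaw] about the fixed x, y, z axes, in that order (R = Rz(yaw) Ry(pitch) Rx(roll)).
In Python, from workcell import bot gives the robot as it stands.
- The arm moves only by the tool play_rows, never from a script. Its argument "rows" is a list of rows, each a list of 3 entries, a list of its own where there are three numbers: the shift along the tool's x, y, z in cm, then the turn about the tool's x in degrees, then the finger opening in cm, from 0 to 8.54. A call has 1 to 12 rows; each row is the pose to reach, as a shift and turn from the pose commanded when the call began, along the tool's axes at that moment; what a row does not reach only later rows make up. A row lasts 1/12 s, in which the tool goes at most 41.7 mm and 7.16 degrees, less where a joint would pass 70% of its speed; a pose out of reach is approached as far as the arm can. A call with a gripper value outside its range is refused whole. The fingers move at their own pace and stop on an object; "squeeze" is the grip in N (left out, the last holds). Time passes only in rows, so rows that repeat a pose let the fingers close. It gives the time, the measured TCP pose, the force and the opening at its end, in the units of the state.
- bot.get_obs(): the state, without advancing time (a new reading comes with each control period).
- bot.camera(name): name is "scene" or "top" or "wrist"; returns (picture, depth): 400x640x3 uint8, blue, green, red; 400x640 float32, m along the optical axis (not along the pixel's ray), 0 where there is no reading.
- bot.camera_model(name): a dict with "fx", "fy", "cx", "cy" (pixels), "origin" and "attitude" of the camera in the world; the wrist camera has in their place "mount" (4x4, takes a point from camera to tool coordinates, whose origin is the TCP and whose axes are the tool frame's). Camera axes: x right, y down, z forward; pixel columns grow to the right and rows downward; lengths in m; the calibration is good to about 2 mm. A picture is of the moment at which its call begins: read the wrist's pose just before it. camera_model takes no time and is no camera call.
- bot.job_done(): hands the job in, once; it reports no verdict.
The state is a dict: "time": time; "q": joint angles; "qd": joint speeds; "joint_efforts": joint torques, N m; "ee_pos": TCP position; "tcp_rot": TCP orientation; "wrist_force": force on the tool from outside, world axes, zero at the start; "torque": the same for the moment, N m; "opening": finger opening in m.
Only numpy, scipy, OpenCV 4.12 (cv2) and the standard library are available. Lean on these libraries where they do the work, as an engineer would, in place of code of your own. Each camera call takes 0.05 s, during which the arm holds its last target.

## Working session

There is one attempt and no reset: what is moved stays moved. The work goes in short steps, Python scripts to look and compute and a tool call to move; the robot and the scene stay as the last step left them, time stands still between calls to the robot, and variables do not carry over. Pictures are saved under pics/ and viewed, and the job is handed in when it is done.

Besides the shell and the picture viewer there is one more tool, called as name(argument=value, ...), one argument or row to a line, values as JSON. play_rows: Moves the arm, as the interface text tells. Its arguments: {"type":"object","properties":{"rows":{"type":"array"},"squeeze":{"type":"number"}},"required":["rows"]}

```bash
mkdir -p pics; python3 - <<'E'
from workcell import bot
import cv2,numpy as np
print(bot.get_obs(), bot.pinch_z)
for n in ("scene","top"):
    p,d=bot.camera(n); cv2.imwrite(f"pics/{n}0.png",p); np.savez(f"{n}0.npz",p=p,d=d); print(n,bot.camera_model(n))
print(bot.camera_model("wrist"))
E
```

```text
{'time': 0.0, 'q': array([-7.66624229e+01,  5.01130656e+00,  1.00348503e+01,  9.50985263e+01,
        3.64796177e-04,  8.99992642e+01]), 'qd': array([ 0.0279708 ,  0.09336265, -0.00064628,  0.05555873, -0.03972664,
       -0.0014637 ]), 'joint_efforts': array([-4.20400493e-04, -5.20389318e+01,  4.64799428e+01,  1.65115652e-02,
        1.90960975e-05,  1.58943084e-05]), 'ee_pos': array([ 0.12682961, -0.53495175,  0.23058463]), 'tcp_rot': array([179.72051811,  89.92501651, 103.05883077]), 'wrist_force': array([-0.11609292, -0.36363571, -0.57681159]), 'torque': array([-0.00211288,  0.01543081,  0.03826609]), 'opening': 0.08551405564384523} 0.0187
scene {'fx': 468.45860786972383, 'fy': 468.45860786972383, 'cx': 316.29082908547986, 'cy': 212.01524304181302, 'origin': array([0.03772066, 0.62357883, 0.7634599 ]), 'attitude': array([-128.71780636,   -0.62821141, -149.08259217])}
top {'fx': 488.21730481759096, 'fy': 488.21730481759096, 'cx': 320.48673179029066, 'cy': 197.46998869149652, 'origin': array([ 0.36977208, -0.09545581,  1.00770726]), 'attitude': array([-171.660188  ,    0.38808974,  -91.09539463])}
{'fx': 284.0463228450294, 'fy': 284.0463228450294, 'cx': 320.10628070177125, 'cy': 198.25740837281504, 'mount': array([[ 9.99380654e-04, -2.59778111e-01,  9.65667818e-01,
        -1.42941223e-01],
       [-9.14094218e-04, -9.65668134e-01, -2.59777250e-01,
         6.51339135e-02],
       [ 9.99999083e-01, -6.23095010e-04, -1.20253172e-03,
         6.28937939e-04],
       [ 0.00000000e+00,  0.00000000e+00,  0.00000000e+00,
         1.00000000e+00]])}
```

View pics/top0.png

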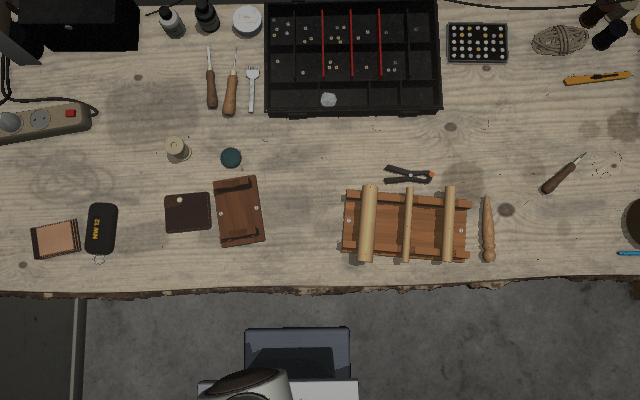

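View pics/scene0.png

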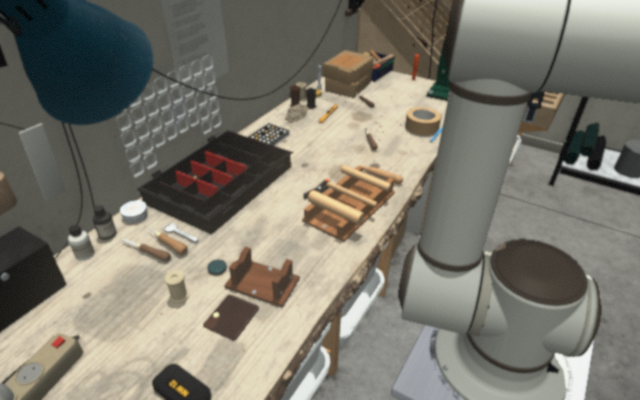

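The top view shows the thick rod at about (369,223), with the thin one at (408,225) and the medium one at (448,223). The empty stand is at about (239,211). Next I'll measure them.

```bash
cat > h.py <<'E'
import numpy as np,cv2
from scipy.spatial.transform import Rotation as R
from workcell import bot
def cam(n):
    m=bot.camera_model(n); return m,R.from_euler('xyz',m['attitude'],degrees=True).as_matrix(),np.array(m['origin'])
def ray(n,uv,z):
    m,A,o=cam(n); uv=np.atleast_2d(uv).astype(float)
    d=np.c_[(uv[:,0]-m['cx'])/m['fx'],(uv[:,1]-m['cy'])/m['fy'],np.ones(len(uv))]@A.T
    return o+d*((z-o[2])/d[:,2])[:,None]
def cloud(n,D):
    m,A,o=cam(n); v,u=np.indices(D.shape)
    P=np.stack([(u-m['cx'])/m['fx']*D,(v-m['cy'])/m['fy']*D,D],-1)@A.T+o
    P[D==0]=np.nan; return P
E
python3 - <<'E'
from h import *
f=np.load('top0.npz');p,D=f['p'],f['d'];P=cloud('top',D)
for uv in [(369,223),(408,225),(448,223),(238,182),(242,240),(240,210),(300,200),(345,252)]: print(uv,P[uv[1],uv[0]].round(4))
c=cv2.resize(p[165:275,200:480],None,fx=2.8,fy=2.8,interpolation=cv2.INTER_CUBIC);cv2.imwrite('pics/topcrop.png',c)
Z=P[165:275,200:480,2];zc=cv2.applyColorMap(np.clip(np.nan_to_num(Z)*2800,0,255).astype('uint8'),cv2.COLORMAP_JET)
cv2.imwrite('pics/topz.png',cv2.resize(zc,None,fx=2.8,fy=2.8,interpolation=cv2.INTER_NEAREST))
E
```

```text
(369, 223) [ 0.4558 -0.1841  0.0702]
(408, 225) [ 0.452  -0.2621  0.0519]
(448, 223) [ 0.4541 -0.3398  0.0549]
(238, 182) [0.543  0.0706 0.0595]
(242, 240) [0.4318 0.0708 0.0073]
(240, 210) [0.4936 0.075  0.0085]
(300, 200) [ 5.131e-01 -4.870e-02  4.000e-04]
(345, 252) [ 0.4035 -0.1395  0.0019]
```

View pics/topcrop.png

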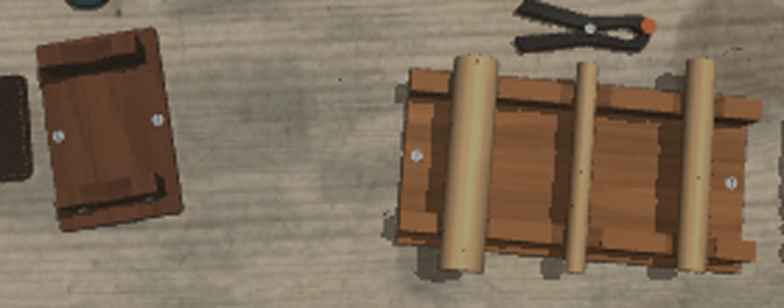

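View pics/topz.png

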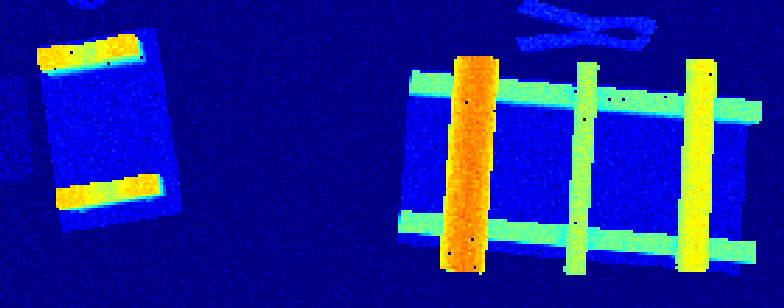

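```bash
cat >> h.py <<'E'
def rect(Q):
    r=cv2.minAreaRect((Q[:,:2]*1000).astype(np.float32)); b=cv2.boxPoints(r)
    return b
E
python3 - <<'E'
from h import *
f=np.load('top0.npz');P=cloud('top',f['d'])
def sub(x0,x1,y0,y1,z0,z1):
    q=P[y0:y1,x0:x1].reshape(-1,3); return q[(q[:,2]>z0)&(q[:,2]<z1)]
def show(n,q):
    r=cv2.minAreaRect((q[:,:2]*1000).astype(np.float32))
    print(n,len(q),'c',np.round(r[0],1),'size',np.round(r[1],1),'ang',round(r[2],2),'z med/max',np.median(q[:,2]).round(4),q[:,2].max().round(4))
show('stand boards',sub(205,272,170,250,.048,.075))
show('b1',sub(205,272,170,195,.048,.075)); show('b2',sub(205,272,220,245,.048,.075))
q=sub(350,385,170,275,.060,.09); show('rod',q)
c=q[:,:2].mean(0);w,V=np.linalg.eigh(np.cov((q[:,:2]-c).T));a=V[:,1]*np.sign(V[0,1]);t=(q[:,:2]-c)@a
s=(q[:,:2]-c)@np.array([-a[1],a[0]])
print('axis deg',np.degrees(np.arctan2(a[1],a[0])),'len',np.ptp(t),'w',np.ptp(s),'centre',c+a*(t.min()+t.max())/2, np.percentile(q[:,2],90))
# boards of rack free
show('rack b',sub(335,480,180,270,.036,.047))
for n in ('thin',400,417),('med',437,460): show(n[0],sub(n[1],n[2],175,275,.0475,.075))
# stand by colour-free fit of board normals
for n,y0,y1 in ('b1',170,195),('b2',220,245):
    q=sub(205,272,y0,y1,.050,.075); l=cv2.fitLine((q[:,:2]*1000).astype(np.float32),cv2.DIST_HUBER,0,.01,.01).ravel(); print(n,l, np.degrees(np.arctan2(l[1],l[0])))
E
```

```text
stand boards 556 c [492.8  78.2] size [114.5  70.5] ang 8.15 z med/max 0.0582 0.0639
b1 279 c [542.   85.5] size [15.1 70.1] ang 8.24 z med/max 0.0582 0.0639
b2 277 c [443.2  71.1] size [14.  70.5] ang 8.46 z med/max 0.0583 0.0635
rod 1053 c [ 457.7 -181.3] size [ 29.1 149.9] ang 84.33 z med/max 0.0659 0.0726
axis deg -6.005386593999532 len 0.14998174029243055 w 0.02942730444781592 centre [ 0.45768023 -0.18134063] 0.06870223112509313
rack b 1557 c [ 454.5 -261.8] size [255.9 148.9] ang 87.58 z med/max 0.0435 0.047
thin 310 c [ 454.2 -261.6] size [ 13.2 149.4] ang 83.6 z med/max 0.049 0.0531
med 821 c [ 454.3 -337.9] size [ 29.2 148.6] ang 83.83 z med/max 0.0549 0.0604
b1 [ 1.5516192e-01 -9.8788905e-01  5.4142950e+02  8.5899109e+01] -81.07381
b2 [ 1.3574235e-01 -9.9074417e-01  4.4293964e+02  7.0914085e+01] -82.19845
```

Sizes and heights match the specification:

| Item | Measured size | Centre (mm) | Axis |
|---|---|---|---|
| Thick rod | 150 mm long, top at 68.7 mm | (457.7, −181.3) | −5.9° |
| Stand boards | 114.5 × 70.5 mm | (492.8, 78.2) | +8.2° |

Next I'll plan the move above the rod.

```bash
cat >> h.py <<'E'
def plan(xyz,axisdeg):
    o=bot.get_obs(); T=R.from_euler('xyz',o['tcp_rot'],degrees=True).as_matrix()
    d=(np.array(xyz)-o['ee_pos'])@T*100
    z=T[:,2]; cur=np.degrees(np.arctan2(z[1],z[0])); 
    k=((axisdeg+90)-cur+90)%180-90     # world turn about +z
    print('t',o['time'],'pos',o['ee_pos'].round(4),'q',o['q'].round(1),'jaw',cur.round(2),'toolx',T[:,0].round(4),'F',o['wrist_force'].round(2),'open',round(o['opening'],4))
    print('shift cm',d.round(2),'turn about tool x (down)',round(-k,2))
E
python3 - <<'E'
from h import *
plan([.4577,-.1813,.17],-5.85)
E
```

```text
t 0.1 pos [ 0.1268 -0.535   0.2307] q [-76.7   5.   10.   95.1  -0.   90. ] jaw -76.66 toolx [-3.0e-04  1.2e-03 -1.0e+00] F [-0.01 -0.94 -0.28] open 0.0855
shift cm [  6.1   40.35 -26.77] turn about tool x (down) 19.19
```

play_rows(
  rows=[
    [[0, 3, -2], 4, 8.5],
    [[0, 6.5, -4.5], 8, 8.5],
    [[0, 10, -6.7], 12, 8.5],
    [[0, 13.5, -9], 16, 8.5],
    [[0, 17, -11.3], 19.2, 8.5],
    [[0, 20.4, -13.5], 19.2, 8.5],
    [[0, 23.7, -15.8], 19.2, 8.5],
    [[0, 27, -18], 19.2, 8.5],
    [[1, 30.4, -20.2], 19.2, 8.5],
    [[2, 34, -22.5], 19.2, 8.5],
    [[3, 37.2, -24.7], 19.2, 8.5],
    [[4, 40.3, -26.8], 19.2, 8.5],
  ],
  squeeze=40,
)

```text
time: 1.1
ee_pos: [0.4582, -0.1794, 0.1907]
tcp_rot: [-124.7, 90.0, 139.5]
wrist_force: [0.5, -1.1, -0.4]
opening: 0.0846
```

```bash
python3 - <<'E'
from h import *
plan([.4577,-.1813,.17],-5.85)
p,D=bot.camera('wrist');o=bot.get_obs();cv2.imwrite('pics/w1.png',p);np.savez('w1.npz',p=p,d=D,pos=o['ee_pos'],rot=o['tcp_rot'])
E
```

```text
t 1.1 pos [ 0.4582 -0.1794  0.1907] q [-21.4  -3.6  -3.1  90.5   0.  164.5] jaw -95.84 toolx [-0.  0. -1.] F [ 0.54 -1.05 -0.36] open 0.0846
shift cm [ 2.07 -0.03  0.19] turn about tool x (down) 0.01
```

View pics/w1.png

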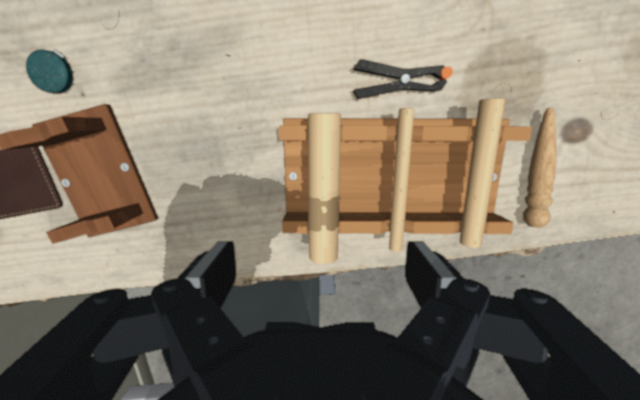

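The wrist view shows the rod centred at column 325, between the fingers. Joint 6 would need about 181° at the stand, which is out of range, so I'll use the half-turned grasp instead.

play_rows(
  rows=[
    [[0, 0, 0.2], -7, 8.5],
    [[0, 0, 0.2], -14, 8.5],
    [[0, 0, 0.2], -21, 8.5],
    [[0, 0, 0.2], -28, 8.5],
    [[0, 0, 0.2], -35, 8.5],
    [[0, 0, 0.2], -42, 8.5],
    [[0, 0, 0.2], -49, 8.5],
    [[0, 0, 0.2], -56, 8.5],
    [[0, 0, 0.2], -63, 8.5],
    [[0, 0, 0.2], -70, 8.5],
    [[0, 0, 0.2], -77, 8.5],
    [[0, 0, 0.2], -84, 8.5],
  ],
)

```text
time: 2.15
ee_pos: [0.4568, -0.1834, 0.191]
tcp_rot: [169.4, 90.0, 157.9]
wrist_force: [-0.4, 0.0, -0.1]
opening: 0.0847
```

play_rows(
  rows=[
    [[0, 0, 0], -7, 8.5],
    [[0, 0, 0], -14, 8.5],
    [[0, 0, 0], -21, 8.5],
    [[0, 0, 0], -28, 8.5],
    [[0, 0, 0], -35, 8.5],
    [[0, 0, 0], -42, 8.5],
    [[0, 0, 0], -49, 8.5],
    [[0, 0, 0], -56, 8.5],
    [[0, 0, 0], -63, 8.5],
    [[0, 0, 0], -70, 8.5],
    [[0, 0, 0], -77, 8.5],
    [[0, 0, 0], -84, 8.5],
  ],
)

```text
time: 3.15
ee_pos: [0.4568, -0.1834, 0.1909]
tcp_rot: [85.0, 90.0, 157.5]
wrist_force: [0.7, -0.3, 0.7]
opening: 0.0846
```

play_rows(
  rows=[
    [[0, 0, 0], -7, 8.5],
    [[0, 0, 0], -12, 8.5],
    [[0, 0, 0], -12, 8.5],
    [[0, 0, 0], -12, 8.5],
  ],
)

```text
time: 3.48
ee_pos: [0.4568, -0.1834, 0.1911]
tcp_rot: [75.6, 90.0, 159.6]
wrist_force: [0.3, -0.1, 0.0]
opening: 0.085
```

```bash
python3 - <<'E'
from h import *
plan([.4577,-.1813,.031],-5.85)
o=bot.get_obs();p,D=bot.camera('wrist');cv2.imwrite('pics/w2.png',p)
m=bot.camera_model('wrist');T=np.eye(4);T[:3,:3]=R.from_euler('xyz',o['tcp_rot'],degrees=True).as_matrix();T[:3,3]=o['ee_pos'];T=T@m['mount']
v,u=np.indices(D.shape);P=np.stack([(u-m['cx'])/m['fx']*D,(v-m['cy'])/m['fy']*D,D],-1)@T[:3,:3].T+T[:3,3]
q=P[D>0].reshape(-1,3);q=q[(q[:,2]>.06)&(q[:,2]<.08)&(abs(q[:,1]+.181)<.035)&(abs(q[:,0]-.457)<.1)]
r=cv2.minAreaRect((q[:,:2]*1000).astype(np.float32));print(len(q),r,np.percentile(q[:,2],95))
E
```

```text
t 3.4833 pos [ 0.4568 -0.1834  0.1911] q [-21.9  -3.5  -3.   90.6  -0.  -15.8] jaw 83.97 toolx [-5.e-04  2.e-04 -1.e+00] F [ 0.29 -0.12  0.02] open 0.085
shift cm [16.01 -0.07  0.22] turn about tool x (down) -0.18
4195 ((456.69921875, -182.83824157714844), (28.600908279418945, 149.18704223632812), 84.15039825439453) 0.06908325384703774
```

View pics/w2.png

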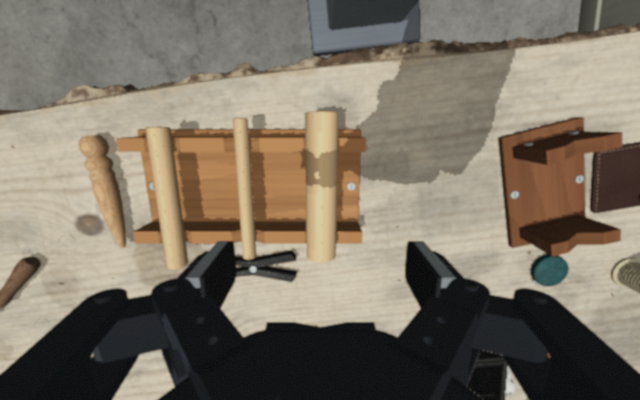

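The rod stands between the fingers at column 320. The wrist view gives its centre as (456.7, −182.8), which agrees with the top view to 1.5 mm. Descending now, then gripping.

play_rows(
  rows=[
    [[2, 0, 0.1], 0, 8.5],
    [[4.5, 0, 0.1], 0, 8.5],
    [[7, 0, 0.1], 0, 8.5],
    [[9, 0, 0.1], 0, 8.5],
    [[10.5, 0, 0.1], 0, 8.5],
    [[12, 0, 0.1], 0, 8.5],
    [[13.3, 0, 0.1], 0, 8.5],
    [[14.4, 0, 0.1], 0, 8.5],
    [[15.3, 0, 0.1], 0, 8.5],
    [[16, 0, 0.1], 0, 8.5],
    [[16, 0, 0.1], 0, 8.5],
    [[16, 0, 0.1], 0, 8.5],
  ],
)

```text
time: 4.53
ee_pos: [0.4571, -0.1824, 0.0313]
tcp_rot: [67.3, 90.0, 151.4]
wrist_force: [0.0, -0.4, 0.4]
opening: 0.0851
```

play_rows(
  rows=[
    [[0, 0, 0], 0, 6],
    [[0, 0, 0], 0, 5],
    [[0, 0, 0], 0, 4],
    [[0, 0, 0], 0, 3.5],
    [[0, 0, 0], 0, 3],
    [[0, 0, 0], 0, 2.5],
    [[0, 0, 0], 0, 2.5],
    [[0, 0, 0], 0, 2.5],
    [[0, 0, 0], 0, 2.5],
    [[0, 0, 0], 0, 2.5],
  ],
  squeeze=40,
)

```text
time: 5.37
ee_pos: [0.4573, -0.1826, 0.0318]
tcp_rot: [-125.6, 90.0, -41.5]
wrist_force: [-1.4, -2.0, 4.9]
opening: 0.0307
```

Fingers stopped at about 31 mm, on the rod. Lifting.

play_rows(
  rows=[
    [[-0.3, 0, 0], 0, 2.5],
    [[-0.8, 0, 0], 0, 2.5],
    [[-1.5, 0, 0], 0, 2.5],
    [[-2.5, 0, 0], 0, 2.5],
    [[-4, 0, 0], 0, 2.5],
    [[-5.5, 0, 0], 0, 2.5],
    [[-7, 0, 0], 0, 2.5],
    [[-8.5, 0, 0], 0, 2.5],
    [[-9.5, 0, 0], 0, 2.5],
    [[-10, 0, 0], 0, 2.5],
    [[-10, 0, 0], 0, 2.5],
    [[-10, 0, 0], 0, 2.5],
  ],
)

```text
time: 6.37
ee_pos: [0.4571, -0.1824, 0.1311]
tcp_rot: [72.8, 90.0, 156.9]
wrist_force: [0.8, 0.1, -1.3]
opening: 0.0308
```

```bash
cat >> h.py <<'E'
def rodmeas(fn,zlo,zhi,c,name='wrist',r=.1):
    o=bot.get_obs();p,D=bot.camera(name);cv2.imwrite(fn,p)
    if name=='wrist':
        m=bot.camera_model('wrist');T=np.eye(4);T[:3,:3]=R.from_euler('xyz',o['tcp_rot'],degrees=True).as_matrix();T[:3,3]=o['ee_pos'];T=T@m['mount']
        v,u=np.indices(D.shape);P=np.stack([(u-m['cx'])/m['fx']*D,(v-m['cy'])/m['fy']*D,D],-1)@T[:3,:3].T+T[:3,3]
    else: P=cloud(name,D)
    b=p.astype(int); wood=(b[...,2]-b[...,0]>15)&(b[...,2]>110)
    q=P[(D>0)&wood];q=q[(q[:,2]>zlo)&(q[:,2]<zhi)&(np.hypot(q[:,0]-c[0],q[:,1]-c[1])<r)]
    rr=cv2.minAreaRect((q[:,:2]*1000).astype(np.float32));print(name,len(q),rr,'ztop',np.percentile(q[:,2],[50,95]).round(4))
    return q
E
python3 - <<'E'
from h import *
plan([.4928,.0782,.131],8.2)
q=rodmeas('pics/w3.png',.12,.2,(.457,-.182))
q=rodmeas('pics/t3.png',.12,.2,(.457,-.182),'top')
E
```

```text
t 6.3667 pos [ 0.4571 -0.1824  0.1311] q [-21.8  -3.8  -9.8  84.    0.  -15.9] jaw 84.14 toolx [-2.e-04  1.e-04 -1.e+00] F [ 0.8   0.05 -1.25] open 0.0308
shift cm [ 1.000e-02 -8.900e-01  2.629e+01] turn about tool x (down) -14.06
wrist 16460 ((440.2046813964844, -173.2469024658203), (99.04029846191406, 104.8986587524414), 52.07074737548828) ztop [0.1661 0.1684]Traceback (most recent call last):
  File "<stdin>", line 4, in <module>
  File "h.py", line 32, in rodmeas
    rr=cv2.minAreaRect((q[:,:2]*1000).astype(np.float32));print(name,len(q),rr,'ztop',np.percentile(q[:,2],[50,95]).round(4))
                                                                                      ~~~~~~~~~~~~~^^^^^^^^^^^^^^^^
    return _quantile_unchecked(
        a, q, axis, out, overwrite_input, method, keepdims, weights)
    return _ureduce(a,
                    func=_quantile_ureduce_func,
    ...<5 lines>...
                    overwrite_input=overwrite_input,
                    method=method)
    r = func(a, **kwargs)
    result = _quantile(arr,
                       quantiles=q,
    ...<2 lines>...
                       out=out,
                       weights=wgt)
    slices_having_nans = np.isnan(arr[-1, ...])
                                  ~~~^^^^^^^^^
IndexError: index -1 is out of bounds for axis 0 with size 0
```

View pics/w3.png

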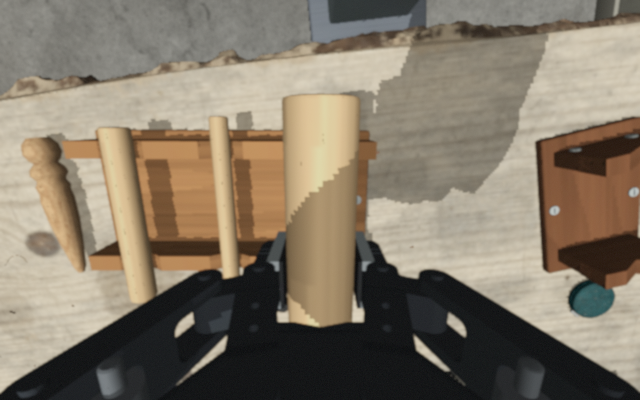

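View pics/t3.png

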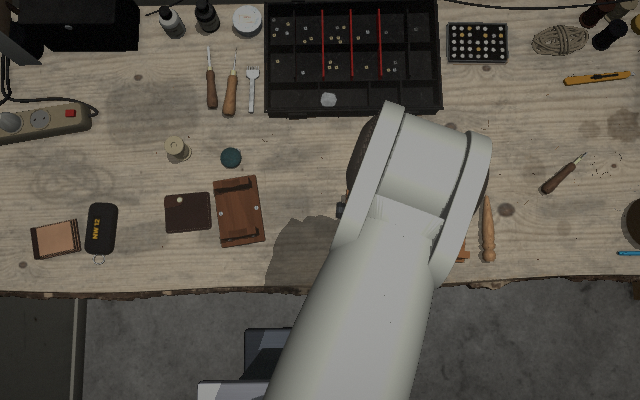

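The rod is held between the pads at columns 285–357, and the other two rods are still in the rack. The arm hides it from the top camera. I'll check tilt and where it sits lengthwise in the fingers using the wrist depth.

```bash
python3 - <<'E'
from h import *
o=bot.get_obs();q=rodmeas('pics/w4.png',.12,.2,(.43,-.18),r=.15)
T=R.from_euler('xyz',o['tcp_rot'],degrees=True).as_matrix()
L=(q-o['ee_pos'])@T  # tool coords: x down,y along rod,z jaw
L=L[(abs(L[:,2])<.02)]
print('y range',L[:,1].min().round(4),L[:,1].max().round(4))
y0,y1=L[:,1].min(),L[:,1].max()
e=np.linspace(y0,y1,9)
for a,b in zip(e[:-1],e[1:]):
    k=(L[:,1]>=a)&(L[:,1]<b); 
    if k.sum()>30: print(round((a+b)/2*1e3),'n',k.sum(),'top x mm',(np.percentile(L[k,0],5)*1e3).round(1),'z mid',((L[k,2].min()+L[k,2].max())*500).round(1),(np.ptp(L[k,2])*1e3).round(1))
print('tool y world',T[:,1])
E
```

```text
wrist 16448 ((438.2916259765625, -188.33428955078125), (104.58633422851562, 99.38648986816406), 26.352632522583008) ztop [0.1655 0.1677]
y range -0.0273 0.0757
-21 n 927 top x mm -36.9 z mid -0.6 31.2
-8 n 1649 top x mm -37.1 z mid 0.6 33.1
5 n 1745 top x mm -37.1 z mid -2.8 33.7
18 n 1920 top x mm -37.1 z mid -0.3 31.0
31 n 2166 top x mm -37.1 z mid -0.4 31.4
44 n 2356 top x mm -37.2 z mid -0.3 31.4
56 n 2582 top x mm -37.2 z mid -0.4 31.3
69 n 2794 top x mm -37.2 z mid -0.3 31.4
tool y world [-0.99477091  0.10212365  0.00126194]
```

Held level and centred to within 1 mm. Carrying it to above the stand.

play_rows(
  rows=[
    [[0, 0, 0.7], 0, 2.5],
    [[0, -0.1, 2], -1, 2.5],
    [[0, -0.2, 4.3], -2.5, 2.5],
    [[0, -0.3, 7], -4, 2.5],
    [[0, -0.4, 10], -5.5, 2.5],
    [[0, -0.5, 13], -7, 2.5],
    [[0, -0.6, 16], -8.5, 2.5],
    [[0, -0.7, 19], -10, 2.5],
    [[0, -0.8, 22], -11.5, 2.5],
    [[0, -0.9, 24.3], -13, 2.5],
    [[0, -0.9, 25.7], -14, 2.5],
    [[0, -0.9, 26.3], -14, 2.5],
  ],
)

```text
time: 7.52
ee_pos: [0.4926, 0.0805, 0.1308]
tcp_rot: [62.5, 90.0, 160.8]
wrist_force: [0.5, -0.3, -0.6]
opening: 0.031
```

```bash
python3 - <<'E'
from h import *
plan([.4928,.0782,.131],8.2)
o=bot.get_obs();p,D=bot.camera('wrist');cv2.imwrite('pics/w5.png',p)
m=bot.camera_model('wrist');T=np.eye(4);T[:3,:3]=R.from_euler('xyz',o['tcp_rot'],degrees=True).as_matrix();T[:3,3]=o['ee_pos'];T=T@m['mount']
v,u=np.indices(D.shape);P=np.stack([(u-m['cx'])/m['fx']*D,(v-m['cy'])/m['fy']*D,D],-1)@T[:3,:3].T+T[:3,3]
Z=np.where(D>0,P[...,2],0);np.save('P5.npy',P)
cv2.imwrite('pics/w5z.png',cv2.applyColorMap(np.clip(Z*1500,0,255).astype('uint8'),cv2.COLORMAP_JET))
E
```

```text
t 7.5167 pos [0.4926 0.0805 0.1308] q [ 9.3 -2.8 -8.9 83.9  0.   1. ] jaw 98.31 toolx [-7.e-04  3.e-04 -1.e+00] F [ 0.47 -0.33 -0.59] open 0.031
shift cm [-0.02  0.01 -0.23] turn about tool x (down) 0.11
```

View pics/w5.png

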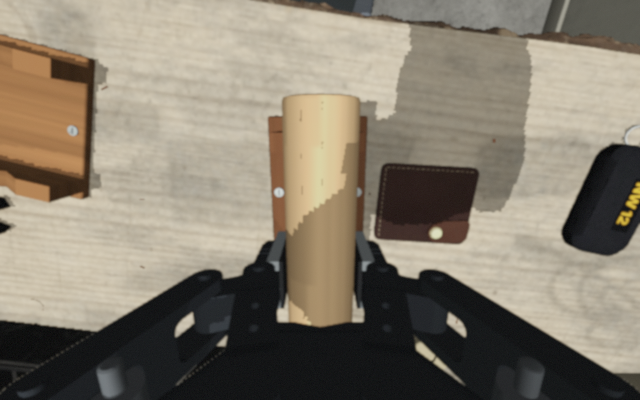

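View pics/w5z.png

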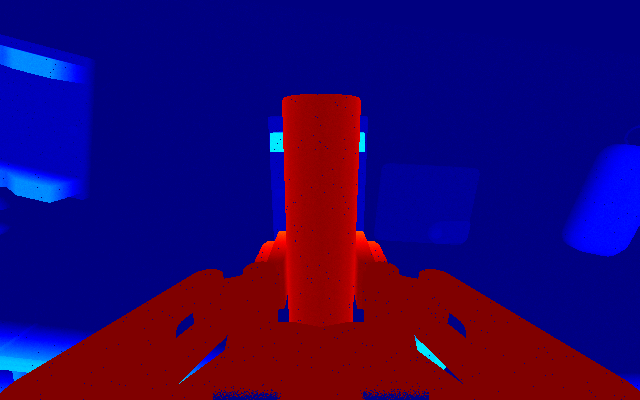

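The rod hangs over the stand, whose near board shows on both sides at rows 132–152, columns 270 and 366. I'll measure that board from this view.

```bash
python3 - <<'E'
from h import *
P=np.load('P5.npy');o=bot.get_obs()
q=P[110:170,255:380].reshape(-1,3);q=q[(q[:,2]>.045)&(q[:,2]<.07)]
r=cv2.minAreaRect((q[:,:2]*1000).astype(np.float32));print(len(q),r,np.median(q[:,2]))
a=np.radians(8.25);c=np.array(r[0])+50*np.array([np.cos(a),np.sin(a)]);print('stand centre by wrist',c)
T=R.from_euler('xyz',o['tcp_rot'],degrees=True).as_matrix()
for s in (c/1000,np.array([.4928,.0782]),): print(((np.r_[s,.1308]-o['ee_pos'])@T*100).round(2))
E
```

```text
366 ((441.7409362792969, 70.25515747070312), (13.598395347595215, 69.87816619873047), 8.446650505065918) 0.060803594878016634
stand centre by wrist [491.22350562  77.42978857]
[ 0.    0.18 -0.26]
[ 0.    0.01 -0.21]
```

The wrist and top cameras agree on the stand to about 1.6 mm. Lowering with a −0.2 cm jaw-direction correction.

play_rows(
  rows=[
    [[0.3, 0, -0.2], 0, 2.5],
    [[1.2, 0, -0.2], 0, 2.5],
    [[2.4, 0, -0.2], 0, 2.5],
    [[3.6, 0, -0.2], 0, 2.5],
    [[4.8, 0, -0.2], 0, 2.5],
    [[5.8, 0, -0.2], 0, 2.5],
    [[6.6, 0, -0.2], 0, 2.5],
    [[7.2, 0, -0.2], 0, 2.5],
    [[7.6, 0, -0.2], 0, 2.5],
    [[7.9, 0, -0.2], 0, 2.5],
    [[8.1, 0, -0.2], 0, 2.5],
    [[8.1, 0, -0.2], 0, 2.5],
  ],
)

```text
time: 8.57
ee_pos: [0.4932, 0.0764, 0.0502]
tcp_rot: [54.4, 90.0, 152.6]
wrist_force: [-0.2, -0.5, -0.6]
opening: 0.0306
```

play_rows(
  rows=[
    [[0.1, 0, 0], 0, 2.5],
    [[0.2, 0, 0], 0, 2.5],
    [[0.2, 0, 0], 0, 2.5],
    [[0.2, 0, 0], 0, 2.5],
  ],
)

```text
time: 8.9
ee_pos: [0.4935, 0.0764, 0.0488]
tcp_rot: [-82.4, 89.9, 15.8]
wrist_force: [-1.0, 0.0, 2.9]
opening: 0.0307
```

```bash
python3 - <<'E'
from h import *
plan([.4928,.0782,.0474],8.2)
p,D=bot.camera('scene');cv2.imwrite('pics/s6.png',cv2.resize(p[220:330,160:340],None,fx=4,fy=4,interpolation=cv2.INTER_CUBIC))
E
```

```text
t 8.9 pos [0.4935 0.0764 0.0488] q [  8.8  -1.5 -16.8  74.7   0.    0.7] jaw 98.14 toolx [ 9.e-04  2.e-04 -1.e+00] F [-1.04  0.    2.87] open 0.0307
shift cm [0.14 0.04 0.18] turn about tool x (down) -0.06
```

View pics/s6.png

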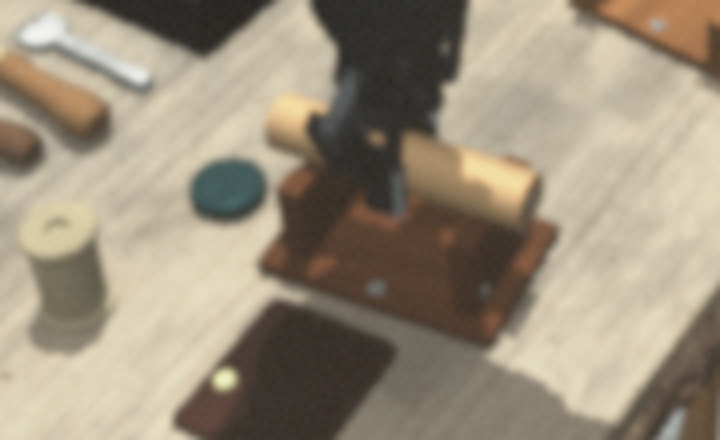

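The rod is over both notches, and light contact (2.9 N) has begun. I'll nudge it back +1.5 mm across and lower it another 1 mm before opening.

play_rows(
  rows=[
    [[0, 0, 0.1], 0, 2.5],
    [[0, 0, 0.15], 0, 2.5],
    [[0.05, 0, 0.15], 0, 2.5],
    [[0.1, 0, 0.15], 0, 2.5],
    [[0.1, 0, 0.15], 0, 2.5],
    [[0.1, 0, 0.15], 0, 2.5],
  ],
)

```text
time: 9.45
ee_pos: [0.493, 0.0779, 0.0479]
tcp_rot: [-65.6, 90.0, 32.5]
wrist_force: [-3.0, 1.1, 6.4]
opening: 0.0309
```

```bash
python3 - <<'E'
from h import *
plan([.4928,.0782,.0474],8.2)
E
```

```text
t 9.45 pos [0.493  0.0779 0.0479] q [  9.   -1.5 -16.9  74.6   0.    0.8] jaw 98.15 toolx [ 3.e-04  2.e-04 -1.e+00] F [-3.02  1.06  6.4 ] open 0.0309
shift cm [0.05 0.01 0.03] turn about tool x (down) -0.05
```

Seated, with 6 N of upward force, and within 0.5 mm of the target. Opening.

play_rows(
  rows=[
    [[0, 0, 0], 0, 3.3],
    [[0, 0, 0], 0, 3.6],
    [[0, 0, 0], 0, 4],
    [[0, 0, 0], 0, 4.5],
    [[0, 0, 0], 0, 5.5],
    [[0, 0, 0], 0, 6.5],
    [[0, 0, 0], 0, 7.5],
    [[0, 0, 0], 0, 8.5],
    [[0, 0, 0], 0, 8.5],
    [[0, 0, 0], 0, 8.5],
  ],
)

```text
time: 10.28
ee_pos: [0.493, 0.0778, 0.0473]
tcp_rot: [-129.8, 90.0, -31.7]
wrist_force: [1.7, -0.4, -0.6]
opening: 0.0851
```

play_rows(
  rows=[
    [[-0.5, 0, 0], 0, 8.5],
    [[-1.5, 0, 0], 0, 8.5],
    [[-3, 0, 0], 0, 8.5],
    [[-5, 0, 0], 0, 8.5],
    [[-7, 0, 0], 0, 8.5],
    [[-9, 0, 0], 0, 8.5],
    [[-11, 0, 0], 0, 8.5],
    [[-13, 0, 0], 0, 8.5],
    [[-15, 0, 0], 0, 8.5],
    [[-16, 0, 0], 0, 8.5],
    [[-16, 0, 0], 0, 8.5],
    [[-16, 0, 0], 0, 8.5],
  ],
)

```text
time: 11.28
ee_pos: [0.4932, 0.0778, 0.2074]
tcp_rot: [-87.1, 90.0, 11.0]
wrist_force: [0.6, -0.4, -1.0]
opening: 0.0851
```

```bash
python3 - <<'E'
from h import *
plan([.4928,.0782,.0474],8.2)
q=rodmeas('pics/w7.png',.075,.1,(.493,.078))
p,D=bot.camera('top');cv2.imwrite('pics/t7.png',p)
P=cloud('top',D)
for n,x0,x1,lo in ('thin',400,417,.0475),('med',437,460,.0475):
    z=P[175:275,x0:x1].reshape(-1,3);z=z[(z[:,2]>lo)&(z[:,2]<.075)]
    if len(z): print(n,len(z),cv2.minAreaRect((z[:,:2]*1000).astype(np.float32)))
E
```

```text
t 11.2833 pos [0.4932 0.0778 0.2074] q [ 9.  -2.4 -0.1 92.3  0.   0.8] jaw 98.14 toolx [ 7.e-04  1.e-04 -1.e+00] F [ 0.56 -0.38 -0.98] open 0.0851
shift cm [16.    0.04  0.04] turn about tool x (down) -0.06
wrist 4286 ((492.1260070800781, 77.82296752929688), (149.30479431152344, 29.429861068725586), 8.380891799926758) ztop [0.0829 0.0851]
thin 318 ((454.350341796875, -258.8075256347656), (23.79683494567871, 148.5615692138672), 87.23824310302734)
med 819 ((454.2749328613281, -341.6369323730469), (21.473827362060547, 149.3423614501953), 84.2042007446289)
```

View pics/w7.png

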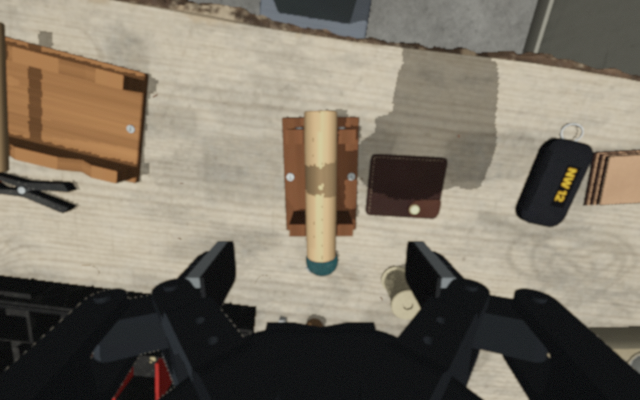

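View pics/t7.png

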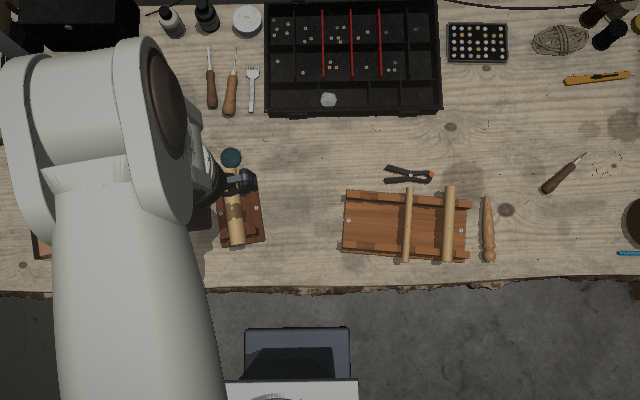

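The thick rod lies across both notches (wrist view, columns 305–336, rows 110–265). The thin and medium rods are at the same pixels as before, about (408,225) and (448,223). Handing in.

```bash
python3 - <<'E'
from workcell import bot
print(bot.job_done())
E
```

```text
the job is handed in; nothing more can be done
None
```

I lifted the thick mandrel out of the rack, carried it level to the forming stand, seated it in both notches and let go. I raised the open gripper clear and handed the job in at about 11.4 s.

- **Thick mandrel:** the last wrist measurement put its centre at (492.1, 77.8) mm, against a stand centre of (492.8, 78.2) mm. Its angle was 8.4° against 8.2° for the stand, and its top was at 85 mm (84.5 mm expected when seated).
- **Forces:** the wrist force I read at the end of each move never exceeded about 7 N.
- **Other two mandrels:** in the last top view they lie at the same pixels as at the start. The final depth fit moved the thin one by 2.8 mm and the medium one by 3.7 mm. Rack-board pixels widened one of the two fits for each rod (23.8 mm for the thin rod, 29 mm for the medium), so I take those shifts as fit error.
- **Disagreements:** the wrist and top cameras differed by about 1.5 mm in each position, so I used values between the two. The lowering move ended 1.8 mm off across the stand, and I corrected that before opening the fingers.

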